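# Open the ratchet jar stop on the spice tray

## Task

The ratchet stop on the red tray is closed up on the two shakers. Press its black release pad down with a fingertip and, keeping it pressed, push the sliding jaw back along its bar, away from the shakers, until it is fully home against the post at the far end of the bar; then take the hand away so that the pad springs back up. Pick nothing up, and leave the shakers, the sugar bowl and the cinnamon jar standing where they are.

Things in the scene. Friction and masses are not known exactly. Their poses are not given: they have to be found in the camera images.
- tray: red metal tray, 280 (x) by 420 (y) mm, rim 22 mm high, floor 4 mm thick, fixed on the shelf (z = 0). Origin: centre of its underside. A steel bar 20 mm wide runs along its y at tray x = +70 mm, top 44 mm above the shelf, ratchet teeth underneath. At +y stands a fixed aluminium fence 70 mm high, shakers between it and the jaw. At -y the bar ends in a dark steel post 48 mm high.
- jaw (a joint): travel of the jaw along the bar, m: 0 nearest the shakers, growing towards the tray's -y; 0.130 is fully back against the end post; starts at 0 to 0.055. Pad up: teeth 8 mm apart lock it against moving back. Pad held down: slides with 1 to 2 N. In order towards -y: jaw plate (74 mm high, reaching 150 mm from the bar to tray -x), saddle 56 mm high, release pad, push wall, rear saddle.
- release (a joint): how far the release pad is pressed down, m: 0 is up, 0.009 is the bottom stop. The ratchet is free from 0.005 down. A spring pushes the pad up with about 3 N at the top, 7 N at the bottom; let go, it rises by itself. If the pawl stands on a tooth at the start, the pad may stand up to 5 mm low.
- pad_top (a point): centre of the top face of the black ribbed release pad, 46 mm across the bar (x) by 62 mm along it (y), 60 mm above the shelf when up; moves with jaw and pad. Axes as the tray's. Open above; the low saddle and the push wall on either side of it are 68 mm apart. Its friction can drag the jaw along while a finger presses it.
- push_wall (a point): point on the +y face of the jaw's upright aluminium push wall (60 mm wide across the bar, 8 mm thick, top 100 mm above the shelf), on the bar's centre line, 80 mm above the shelf, 33 mm from the pad's centre towards the tray's -y. A fingertip on the pad moved towards -y meets this face and pushes the jaw. Axes as the tray's.
- bar_end (a point): point on the face of the end post that the jaw meets, on the bar's centre line, 39 mm above the shelf. Axes as the tray's. When the jaw is fully back, the push wall's +y face is 65 mm from this face.
- shaker_a: brushed aluminium shaker, 44 mm diameter, 91 mm high, standing on the tray by the fence; origin at the centre of its underside. Bystander.
- shaker_b: a like shaker beside the first, nearer the jaw. Bystander.
- sugar_bowl: white ceramic sugar bowl with clipped-on lid, 84 mm diameter, 79 mm high, standing on the tray near its -y, robot-side corner; origin at the centre of its underside. Bystander.
- cinnamon_jar: amber glass jar with aluminium cap, 52 mm diameter, 95 mm high, on the shelf beyond the tray's -y rim; origin at the centre of its underside. Bystander.

How it is judged:
On the way, in this order (a step that is already met when the one before it is completed fails the run):
1. a finger presses the release pad down far enough to free the ratchet, while the jaw is still well short of the end (value of joint release above 0.0045 m and contact force between the fingers and anything else above 1 N and value of joint jaw below 0.1 m), for 0.1 s.
2. the jaw is pushed back to the end post (value of joint jaw above 0.124 m), for 0.1 s.
At the end, for the whole second after the job is handed in: The jaw rests within 7 mm of fully back (joint above 0.123 m), the release pad is up again (pressed less than 3 mm), and the shakers, sugar bowl and cinnamon jar stand upright within 30 mm of where they were (value of joint jaw above 0.123 m and value of joint release below 0.003 m and velocity of joint jaw between -0.01 and 0.01 m/s and distance of each of shaker_a, shaker_b, sugar_bowl, cinnamon_jar from where it was at the start of the episode below 0.03 m and angle between each of shaker_a, shaker_b, sugar_bowl, cinnamon_jar's own z axis and vertical below 0.2 rad and linear speed of each of shaker_a, shaker_b, sugar_bowl, cinnamon_jar below 0.02 m/s); the robot touches nothing.
It fails at once if a shaker, the sugar bowl or the cinnamon jar is lifted (height (world z) of any of shaker_a, shaker_b, sugar_bowl, cinnamon_jar above 0.016 m).
It fails at once if a shaker, the sugar bowl or the cinnamon jar is shoved more than 30 mm or tipped (distance of any of shaker_a, shaker_b, sugar_bowl, cinnamon_jar from where it was at the start of the episode above 0.03 m or angle between any of shaker_a, shaker_b, sugar_bowl, cinnamon_jar's own z axis and vertical above 0.5 rad).
It also fails if it takes over 35 s, if anything falls off the work surface, if the arm or the gripper's body presses on something with over 40 N, if the wrist force passes 120 N, or if a joint passes its speed limit or range.

## Robot

A 6-joint arm with a two-finger parallel gripper is mounted at the origin on the work surface. World frame = base frame: x ahead of the robot, y to its left, z up, the work surface at z = 0. Lengths are in m, angles in rad, forces in N, time in s.
With the tool pointing down it reaches from about 0.35 to 0.775 m from the base axis. Payload 5.5 kg.
Tool frame: the origin (TCP) lies at the very end of the fingers, on their centre line; the grasp point (between the pads) lies 19 mm behind it; x points along the fingers, y is the direction in which the jaws open and shut, and the axes are right-handed (so a half turn about x gives the same grasp; the last joint's range is limited). The gripper opens to 85 mm and grips with 20 to 120 N. Pads are 22 mm wide; open, the fingers measure 114 mm over their backs; the gripper's body (76 mm by 85 mm) begins 54 mm behind the grasp point. The pads swing forward as they close: fully open they stand 13 mm farther back than shut.
Start: joints at [-1.384, 0.313, 0.046, 1.304, 0, 1.431], TCP at [0.185, -0.545, 0.231] pointing down, gripper open.
Joint ranges: [-2.76, 2.76], [-0.86, 1.69], [-1.03, 1.26], [-2.2, 2.34], [-1.47, 1.5], [-3.14, 3.14]. Speed limits (rad/s): [2.57, 2.57, 3.14, 3.14, 3.14, 3.14].

## Interface

Orientations are given as a unit quaternion [w, x, y, z].
In Python, from workcell import env gives the robot as it stands.
- The arm moves only by the tool drive_tool, never from a script. Its argument "plan" is a list that holds one entry, the list of rows, each a list of 7 numbers: the shift along the tool's x, y, z in cm, then the turn, a rotation vector about the tool's x, y, z in degrees, then the opening, from 0 (shut) to 1 (fully open). In form: [[[tx, ty, tz, wx, wy, wz, fingers], ...]]. A call has exactly 5 rows; each row shifts and turns the commanded pose from where the row before left it, along the tool's axes as they then stand; what a row does not reach is not made up. A row lasts 1/12 s, in which the tool goes at most 41.7 mm and 7.16 degrees, less where a joint would pass 70% of its speed; a pose out of reach is approached as far as the arm can. A call with a gripper value outside its range is refused whole. The fingers move at their own pace and stop on an object; "squeeze" is the grip in N (left out, the last holds). Time passes only in rows, so rows that do not move let the fingers close, or fill a call up. It gives the time, the measured TCP pose, the force and the opening at its end, in the units of the state.
- env.get_state(): the state, without advancing time (a new reading comes with each control period).
- env.read_camera(name): name is "side" or "top"; returns the picture (480x640x3 uint8, red, green, blue); there is no depth.
- env.camera_model(name): a dict with "camera_matrix" (3x3 intrinsics, pixels), "k1" (the pictures are not rectified: a ray, as slopes to the right and down, at radius r is drawn at 1 + k1 r^2 times it, then the intrinsics apply), "camera_from_world" (4x4, takes a point from world to camera coordinates). Camera axes: x right, y down, z forward; pixel columns grow to the right and rows downward; lengths in m; the calibration is good to about 2 mm. A picture is of the moment at which its call begins. camera_model takes no time and is no camera call.
- env.hand_in(): hands the job in, once; it reports no verdict.
The state is a dict: "clock": time; "joint_pos": joint angles; "qvel": joint speeds; "tau": joint torques, N m; "tcp_pos": TCP position; "orientation": TCP orientation; "wrist_force": force on the tool from outside, world axes, zero at the start; "ft_torque": the same for the moment, N m; "finger_gap": finger opening in m.
Only numpy, scipy, OpenCV 4.12 (cv2) and the standard library are available. Lean on these libraries where they do the work, as an engineer would, in place of code of your own. Each camera call takes 0.05 s, during which the arm holds its last target.

## Working session

There is one attempt and no reset: what is moved stays moved. The work goes in short steps, Python scripts to look and compute and a tool call to move; the robot and the scene stay as the last step left them, time stands still between calls to the robot, and variables do not carry over. Pictures are saved under pics/ and viewed, and the job is handed in when it is done.

Besides the shell and the picture viewer there is one more tool, called after "Request:" in YAML: its name, and indented under it one key for each argument. drive_tool: Moves the arm, as the interface text tells. Its arguments: {"type":"object","properties":{"plan":{"type":"array","items":{"type":"array","items":{"type":"array","items":{"type":"number"}}}},"squeeze":{"type":"number"}},"required":["plan"]}

```bash
mkdir -p pics; ls
python3 - <<'E'
from workcell import env
import cv2
for n in("side","top"):
    cv2.imwrite(f"pics/{n}0.png",env.read_camera(n)[:,:,::-1])
    m=env.camera_model(n);print(m)
print(env.get_state())
E
```

```text
pics
{'camera_matrix': array([[498.3838466 ,   0.        , 319.16725468],
       [  0.        , 498.3838466 , 231.41144293],
       [  0.        ,   0.        ,   1.        ]]), 'k1': -0.0044478588122117985, 'camera_from_world': array([[-0.99636034, -0.08516328,  0.00364526,  0.50217527],
       [-0.06104387,  0.68302352, -0.72784099,  0.10295022],
       [ 0.05949552, -0.72541442, -0.68573625,  0.95737884],
       [ 0.        ,  0.        ,  0.        ,  1.        ]])}
{'camera_matrix': array([[512.69357761,   0.        , 321.14928682],
       [  0.        , 512.69357761, 250.87239587],
       [  0.        ,   0.        ,   1.        ]]), 'k1': 0.039451216578540386, 'camera_from_world': array([[-0.02811882, -0.99900121,  0.03472629, -0.04242535],
       [-0.99310877,  0.02396519, -0.11471982,  0.53566832],
       [ 0.11377302, -0.03771277, -0.99279074,  0.86368116],
       [ 0.        ,  0.        ,  0.        ,  1.        ]])}
{'clock': 0.1, 'joint_pos': array([-1.38360158e+00,  3.13940566e-01,  4.51103390e-02,  1.30361961e+00,
       -7.53570988e-06,  1.43119872e+00]), 'qvel': array([ 0.00061744, -0.00081942,  0.00387499,  0.00200505,  0.00048374,
       -0.00192926]), 'tau': array([ 2.28480661e-03, -4.81725097e+01,  2.99244672e+01,  1.27526021e-02,
       -1.29888053e-04,  3.47330356e-06]), 'tcp_pos': array([ 0.18448337, -0.5441209 ,  0.23049663]), 'orientation': array([-0.1144407 , -0.69767167, -0.11560945,  0.69770482]), 'wrist_force': array([-0.81400397,  0.52549003, -0.22653586]), 'ft_torque': array([ 0.00291425,  0.05469671, -0.02453567]), 'finger_gap': 0.08554745085354523}
```

View pics/side0.png

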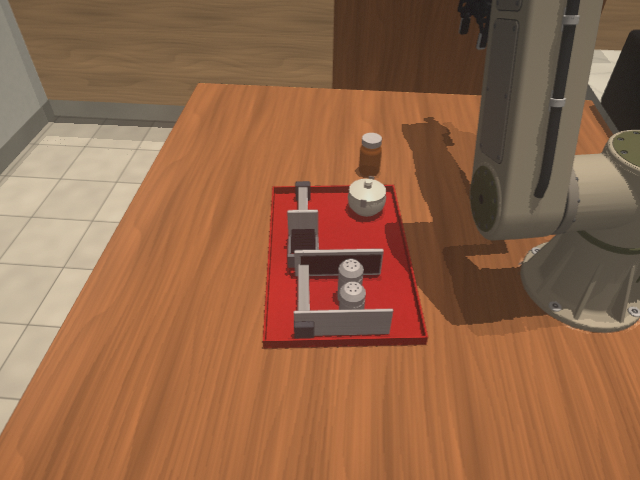

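View pics/top0.png

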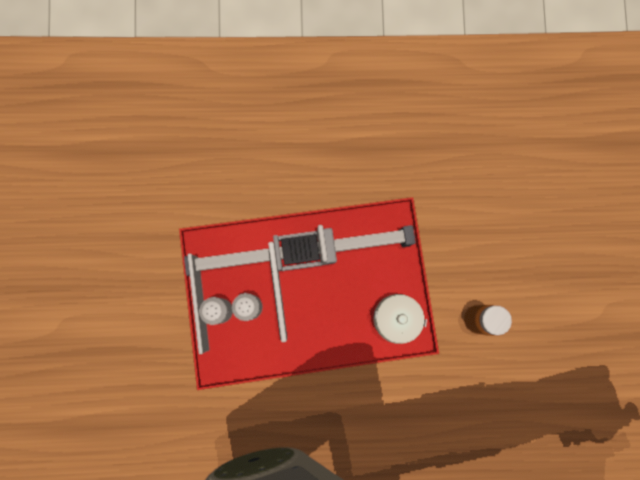

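The side picture shows the tray at about (265-425, 185-345), with the jaw about midway along the bar. In the top picture the tray's rim corners are near (181,230), (412,199), (437,352) and (199,388), the pad is near (300,249), and the end post is near (408,236). Next I'll enlarge this area.

Run:
```python
import cv2
t=cv2.imread("pics/top0.png");s=cv2.imread("pics/side0.png")
cv2.imwrite("pics/tc.png",cv2.resize(t[190:290,260:420],None,fx=5,fy=5,interpolation=cv2.INTER_CUBIC))
cv2.imwrite("pics/tt.png",cv2.resize(t[190:400,170:450],None,fx=2.8,fy=2.8,interpolation=cv2.INTER_CUBIC))
cv2.imwrite("pics/sc.png",cv2.resize(s[175:285,260:400],None,fx=5,fy=5,interpolation=cv2.INTER_CUBIC))
```

```text
(no output)
```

View pics/tc.png

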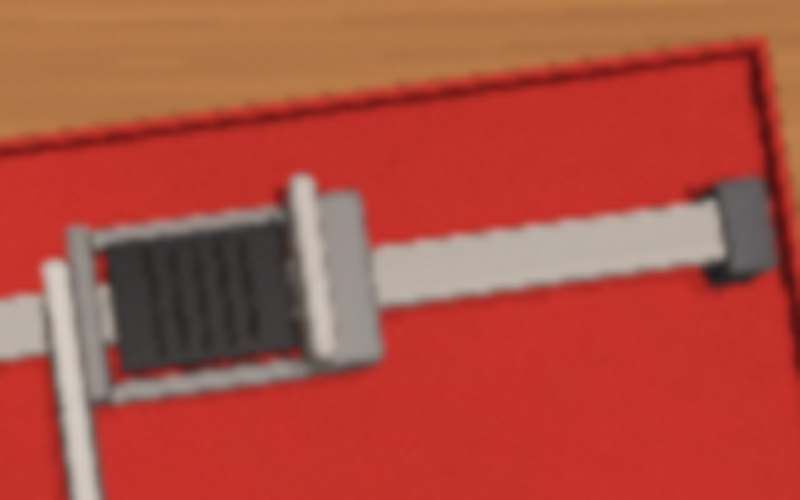

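View pics/tt.png

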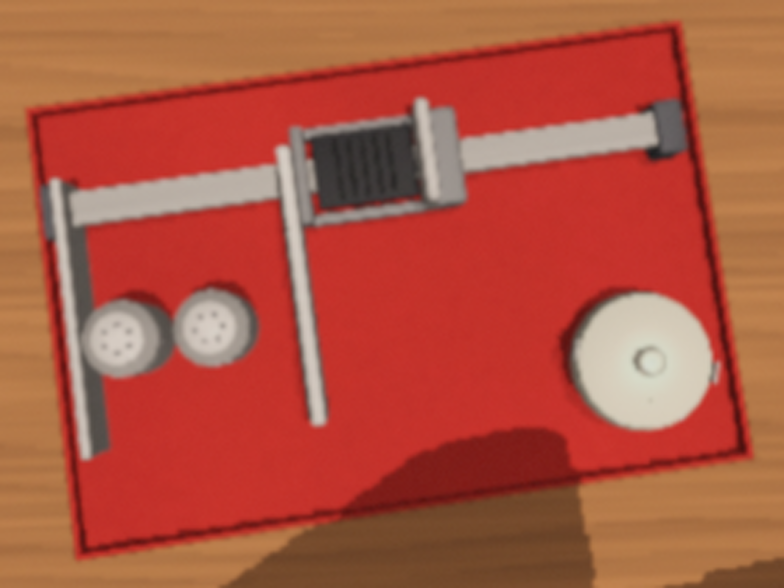

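View pics/sc.png

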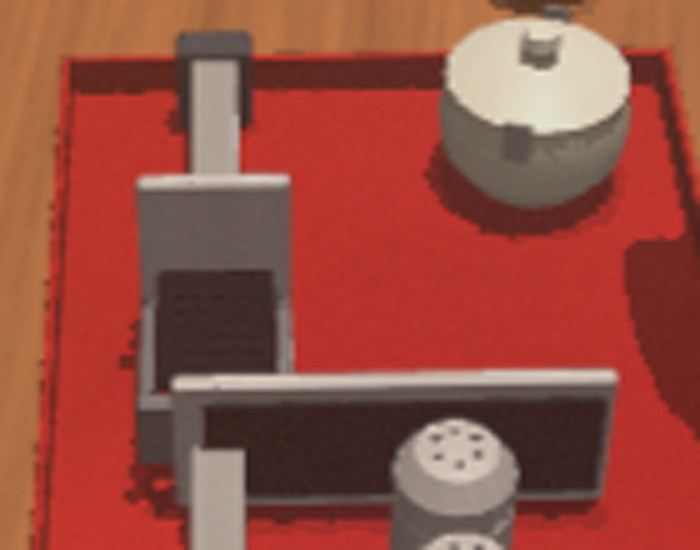

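```bash
cat > h.py <<'E'
import numpy as np,cv2
from workcell import env
def plane(cam,uv,z):
    m=env.camera_model(cam);K=m["camera_matrix"];T=m["camera_from_world"]
    uv=np.array(uv,float).reshape(-1,2)
    p=cv2.undistortPoints(uv.reshape(-1,1,2),K,np.array([m["k1"],0,0,0.])).reshape(-1,2)
    d=np.c_[p,np.ones(len(p))]@T[:3,:3]; c=-T[:3,:3].T@T[:3,3]
    return c+d*((z-c[2])/d[:,2])[:,None]
def proj(cam,P):
    m=env.camera_model(cam);T=m["camera_from_world"]
    return cv2.projectPoints(np.array(P,float).reshape(-1,1,3),cv2.Rodrigues(T[:3,:3])[0],T[:3,3],m["camera_matrix"],np.array([m["k1"],0,0,0.]))[0].reshape(-1,2)
def tc(a): return (np.array(a)+.5)/5-.5+[260,190]
def tt(a): return (np.array(a)+.5)/2.8-.5+[170,190]
def sc(a): return (np.array(a)+.5)/5-.5+[260,175]
E
python3 - <<'E'
from h import *
np.set_printoptions(precision=4,suppress=True)
c=plane("top",tt([(28,110),(682,23),(750,458),(80,557)]),.022);print(c)
# +y,+x ; -y,+x ; -y,-x ; +y,-x
yv=(c[0]+c[3]-c[1]-c[2])/2; xv=(c[0]+c[1]-c[2]-c[3])/2
print(np.linalg.norm(xv),np.linalg.norm(yv))
o=c.mean(0); 
# rotate xv by +90
a1=np.arctan2(xv[1],xv[0]); a2=np.arctan2(-yv[0],yv[1]); a=(a1*.28+a2*.42)/.7
print("o",o,"yaw",a1,a2,a)
R=np.array([[np.cos(a),-np.sin(a)],[np.sin(a),np.cos(a)]])
f=lambda P:(P[:,:2]-o[:2])@R
def sh(n,P): print(n,"tray",f(P),"world",P[:,:2])
sh("pad top",plane("top",tc([(107,248),(280,222),(300,350),(123,372)]),.06))
sh("wall top +y edge",plane("top",tc([(289,178),(316,362)]),.1))
sh("post top",plane("top",tc([(714,183),(764,177),(775,268),(730,277)]),.048))
sh("side wall",plane("side",sc([(138,189),(290,187)]),.1))
sh("side post",plane("side",sc([(180,57),(250,57)]),.048))
sh("saddle side front top",plane("side",sc([(140,402)]),.056))
sh("jaw plate top",plane("top",tt([(276,148),(288,147),(325,424),(311,426)]),.074))
sh("sugar",plane("top",tt([(643,361)]),.07))
sh("side tray corners",plane("side",[(274,187),(393,186),(424,340),(265,344)],.022))
E
```

```text
[[ 0.5801  0.19    0.022 ]
 [ 0.6272 -0.2248  0.022 ]
 [ 0.3521 -0.2535  0.022 ]
 [ 0.3063  0.1576  0.022 ]]
0.2761040698547192 0.41551831848325393
o [ 0.4664 -0.0327  0.022 ] yaw 0.11083544794554999 0.11205916268203209 0.11156967678743925
pad top tray [[ 0.0906  0.0348]
 [ 0.0916 -0.0244]
 [ 0.0475 -0.0251]
 [ 0.0482  0.0349]] world [[ 0.5526  0.012 ]
 [ 0.5601 -0.0467]
 [ 0.5164 -0.0523]
 [ 0.5104  0.0074]]
wall top +y edge tray [[ 0.0997 -0.0275]
 [ 0.0392 -0.0278]] world [[ 0.5685 -0.0489]
 [ 0.5085 -0.056 ]]
post top tray [[ 0.0866 -0.1758]
 [ 0.0864 -0.1933]
 [ 0.0545 -0.1921]
 [ 0.0535 -0.1761]] world [[ 0.5721 -0.1977]
 [ 0.5738 -0.2152]
 [ 0.5419 -0.2175]
 [ 0.5392 -0.2017]]
side wall tray [[ 0.1013 -0.0254]
 [ 0.043  -0.0253]] world [[ 0.5699 -0.0467]
 [ 0.5119 -0.053 ]]
side post tray [[ 0.0879 -0.1733]
 [ 0.057  -0.1726]] world [[ 0.5731 -0.1951]
 [ 0.5423 -0.1979]]
saddle side front top tray [[0.1009 0.0457]] world [[0.5616 0.0239]]
jaw plate top tray [[ 0.0859  0.0561]
 [ 0.0856  0.049 ]
 [-0.078   0.0485]
 [-0.078   0.0567]] world [[0.5456 0.0326]
 [0.546  0.0255]
 [0.3835 0.0068]
 [0.3826 0.015 ]]
sugar tray [[-0.0683 -0.1415]] world [[ 0.4143 -0.1809]]
side tray corners tray [[ 0.1383 -0.2039]
 [-0.1344 -0.2017]
 [-0.1305  0.2169]
 [ 0.1366  0.2184]] world [[ 0.6265 -0.2199]
 [ 0.3553 -0.2481]
 [ 0.3126  0.1683]
 [ 0.5778  0.1996]]
```

```bash
cat >> h.py <<'E'
from scipy.spatial.transform import Rotation as Ro
np.set_printoptions(precision=3,suppress=True)
YAW=.1116;O=np.array([.4664,-.0327])
Rt=np.array([[np.cos(YAW),-np.sin(YAW)],[np.sin(YAW),np.cos(YAW)]])
def st():
    s=env.get_state();q=s["orientation"];R=Ro.from_quat([q[1],q[2],q[3],q[0]])
    p=s["tcp_pos"];print("t",s["clock"],"p",p,"tray",(p[:2]-O)@Rt,p[2],"F",s["wrist_force"],"gap",s["finger_gap"]);print(R.as_matrix());return p,R
# goal: tool x down, tool y along tray +-x
def goal(tx,ty,z,sgn=1):
    p,R=st()
    w=O+Rt@[tx,ty];G=np.array([w[0],w[1],z])
    X=np.array([0,0,-1.]);Y=sgn*np.r_[Rt[:,0],0];RG=Ro.from_matrix(np.c_[X,Y,np.cross(X,Y)])
    print("goal",G,"shift cm in tool axes",R.inv().apply(G-p)*100,"in goal axes",RG.inv().apply(G-p)*100,"rotvec deg",np.degrees((R.inv()*RG).as_rotvec()))
E
python3 -c "
from h import *
goal(.07,.006,.15,1);goal(.07,.006,.15,-1)"
```

```text
t 0.1 p [ 0.184 -0.544  0.23 ] tray [-0.337 -0.477] 0.2304966272853541 F [-0.814  0.525 -0.227] gap 0.08554745085354523
[[-0.     0.321 -0.947]
 [ 0.002 -0.947 -0.321]
 [-1.    -0.002 -0.   ]]
goal [ 0.535 -0.019  0.15 ] shift cm in tool axes [  8.124 -38.464 -50.081] in goal axes [  8.05   40.712 -48.284] rotvec deg [-77.67   -0.074   0.07 ]
t 0.1 p [ 0.184 -0.544  0.23 ] tray [-0.337 -0.477] 0.2304966272853541 F [-0.814  0.525 -0.227] gap 0.08554745085354523
[[-0.     0.321 -0.947]
 [ 0.002 -0.947 -0.321]
 [-1.    -0.002 -0.   ]]
goal [ 0.535 -0.019  0.15 ] shift cm in tool axes [  8.124 -38.464 -50.081] in goal axes [  8.05  -40.712  48.284] rotvec deg [102.33    0.075   0.079]
```

Request:
drive_tool:
  plan:
    - [[0,-1.9,-2.5,0,0,0,0],[0,-1.9,-2.5,0,0,0,0],[0,-1.9,-2.5,0,0,0,0],[0,-1.9,-2.5,0,0,0,0],[0,-1.9,-2.5,0,0,0,0]]
  squeeze: 20

```text
clock: 0.52
tcp_pos: [0.2728, -0.413, 0.2308]
orientation: [-0.114, -0.698, -0.115, 0.698]
wrist_force: [1.0, 1.0, 0.4]
finger_gap: 0.0257
```

Request:
drive_tool:
  plan:
    - [[0,-1.9,-2.5,0,0,0,0],[0,-1.9,-2.5,0,0,0,0],[0,-1.9,-2.5,0,0,0,0],[0,-1.9,-2.5,0,0,0,0],[0,-1.9,-2.5,0,0,0,0]]

```text
clock: 0.93
tcp_pos: [0.3608, -0.2828, 0.231]
orientation: [-0.115, -0.698, -0.115, 0.698]
wrist_force: [0.4, -0.7, -0.0]
finger_gap: 0.0002
```

Request:
drive_tool:
  plan:
    - [[0,-1.9,-2.5,-7,0,0,0],[0,0,0,-7,0,0,0],[0,0,0,-7,0,0,0],[0,0,0,-7,0,0,0],[0,0,0,-7,0,0,0]]

```text
clock: 1.35
tcp_pos: [0.378, -0.2578, 0.2309]
orientation: [-0.322, -0.63, -0.322, 0.63]
wrist_force: [0.7, -0.1, -1.2]
finger_gap: -0.0001
```

Request:
drive_tool:
  plan:
    - [[0,0,0,-7,0,0,0],[0,0,0,-7,0,0,0],[0,0,0,-7,0,0,0],[0,0,0,-7,0,0,0],[0,0,0,-7,0,0,0]]

```text
clock: 1.77
tcp_pos: [0.3777, -0.2581, 0.2309]
orientation: [-0.496, -0.504, -0.496, 0.504]
wrist_force: [-0.6, -0.2, 0.2]
finger_gap: 0.0002
```

```bash
python3 -c "
from h import *
goal(.07,.006,.15,1);print(env.get_state()['joint_pos'])"
```

```text
t 1.7667 p [ 0.378 -0.258  0.231] tray [-0.113 -0.214] 0.23090760837091773 F [-0.649 -0.247  0.196] gap 0.00017069848149062295
[[-0.001  1.    -0.016]
 [ 0.001 -0.016 -1.   ]
 [-1.    -0.001 -0.001]]
goal [ 0.535 -0.019  0.15 ] shift cm in tool axes [  8.094  15.376 -24.168] in goal axes [  8.091  18.326 -22.017] rotvec deg [-7.321 -0.033  0.035]
[-0.775  0.087 -0.238  1.246 -0.     0.812]
```

Request:
drive_tool:
  plan:
    - [[0,0,0,-7,0,0,0],[0,0,0,-0.3,0,0,0],[0,2.3,-2.75,0,0,0,0],[0,2.3,-2.75,0,0,0,0],[0,2.3,-2.75,0,0,0,0]]

```text
clock: 2.18
tcp_pos: [0.4381, -0.1685, 0.2311]
orientation: [0.524, 0.475, 0.524, -0.475]
wrist_force: [0.8, -0.1, -0.1]
finger_gap: 0.0
```

Request:
drive_tool:
  plan:
    - [[0,2.3,-2.75,0,0,0,0],[0,2.3,-2.75,0,0,0,0],[0,2.3,-2.75,0,0,0,0],[0,2.3,-2.75,0,0,0,0],[0,2.2,-2.75,0,0,0,0]]

```text
clock: 2.6
tcp_pos: [0.5375, -0.0187, 0.231]
orientation: [0.525, 0.474, 0.525, -0.474]
wrist_force: [1.3, -0.3, -0.3]
finger_gap: -0.0003
```

Request:
drive_tool:
  plan:
    - [[2,0,0,0,0,0,0],[2,0,0,0,0,0,0],[2,0,0,0,0,0,0],[2,0,0,0,0,0,0],[0,0,0,0,0,0,0]]

```text
clock: 3.02
tcp_pos: [0.534, -0.0196, 0.1471]
orientation: [0.523, 0.472, 0.527, -0.475]
wrist_force: [-0.3, 0.4, -0.7]
finger_gap: 0.0002
```

Run:
```python
from h import *
goal(.07,.006,.075,1)
s=env.read_camera("side")[:,:,::-1];t=env.read_camera("top")[:,:,::-1]
cv2.imwrite("pics/s1.png",cv2.resize(s[130:290,220:430],None,fx=3.5,fy=3.5,interpolation=cv2.INTER_CUBIC))
cv2.imwrite("pics/t1.png",t)
```

```text
t 3.0167 p [ 0.534 -0.02   0.147] tray [0.069 0.005] 0.14708690393293955 F [-0.33   0.379 -0.68 ] gap 0.0001950044464681944
[[-0.007  0.995  0.102]
 [ 0.001  0.102 -0.995]
 [-1.    -0.007 -0.002]]
goal [ 0.535 -0.019  0.075] shift cm in tool axes [ 7.208  0.189 -0.042] in goal axes [ 7.209  0.137 -0.056] rotvec deg [-0.522 -0.118  0.411]
```

View pics/s1.png

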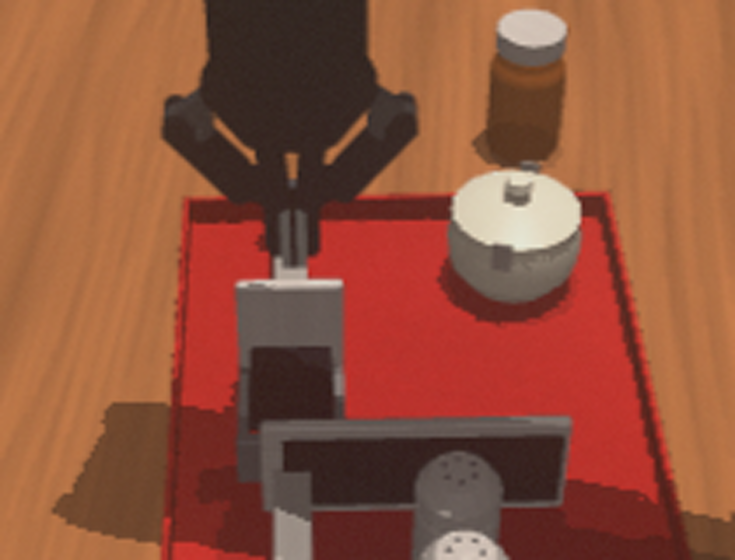

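View pics/t1.png

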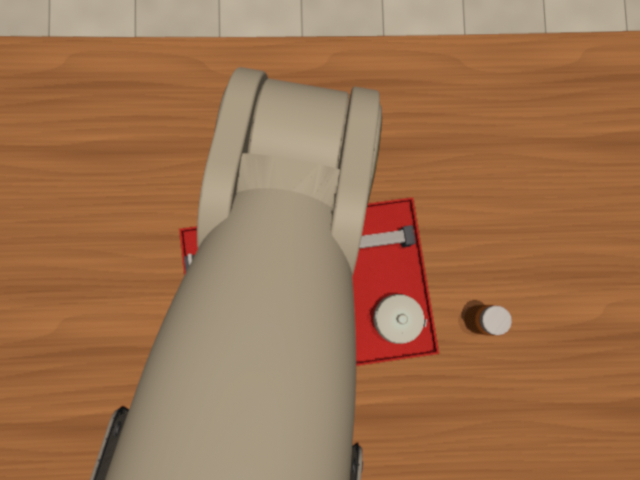

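The side picture shows the shut fingers with the tip at about (290,262) in the crop, in line with the pad column. The arm hides the pad in the top view. Next I'll lower to just above the pad.

Request:
drive_tool:
  plan:
    - [[1.5,0.1,0,0,0,0,0],[1.5,0.1,0,0,0,0,0],[1.5,0,0,0,0,0,0],[1.5,0,0,0,0,0,0],[1.0,0,0,0,0,0,0]]

```text
clock: 3.53
tcp_pos: [0.5396, -0.0205, 0.0818]
orientation: [0.526, 0.474, 0.525, -0.473]
wrist_force: [-1.0, -0.1, -0.6]
finger_gap: -0.0003
```

Run:
```python
from h import *
goal(.07,.006,.06,1)
s=env.read_camera("side")[:,:,::-1]
print((proj("side",env.get_state()["tcp_pos"])-[250,150])*5)
cv2.imwrite("pics/s2.png",cv2.resize(s[150:270,250:400],None,fx=5,fy=5,interpolation=cv2.INTER_CUBIC))
```

```text
t 3.5333 p [ 0.54  -0.021  0.082] tray [0.074 0.004] 0.08175588591963587 F [-1.036 -0.134 -0.564] gap -0.0003108023482353474
[[ 0.002  0.995  0.103]
 [-0.     0.103 -0.995]
 [-1.     0.001  0.001]]
goal [ 0.535 -0.019  0.06 ] shift cm in tool axes [ 2.175 -0.412 -0.203] in goal axes [ 2.176 -0.407 -0.205] rotvec deg [-0.46   0.032 -0.086]
[[261.325 401.921]]
```

View pics/s2.png

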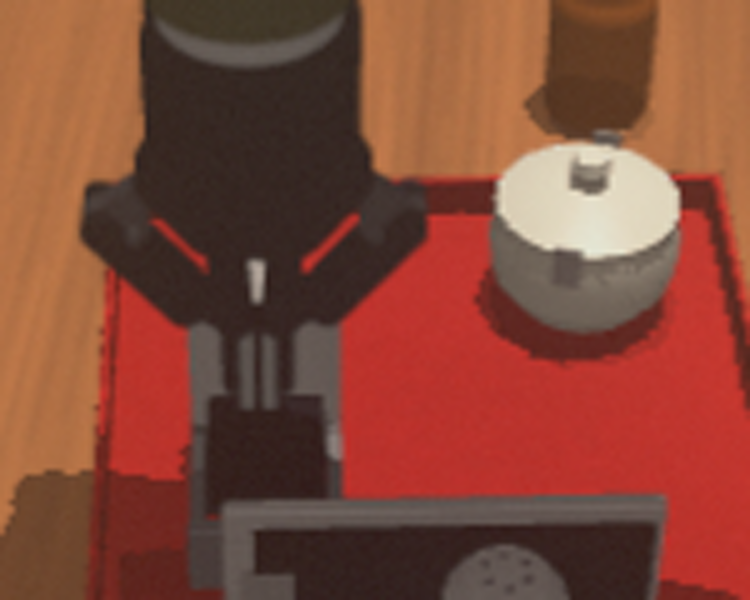

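The finger stands over the black pad, between the saddle and the push wall, with the tip near crop pixel (260,405). It is clear of the wall. Now I'll press.

Request:
drive_tool:
  plan:
    - [[0.6,-0.2,0,0,0,0,0],[0.6,-0.1,0,0,0,0,0],[0.4,-0.1,0,0,0,0,0],[0.2,0,0,0,0,0,0],[0,0,0,0,0,0,0]]

```text
clock: 4.0
tcp_pos: [0.5347, -0.0206, 0.0632]
orientation: [0.525, 0.473, 0.526, -0.473]
wrist_force: [0.5, 0.3, 0.5]
finger_gap: 0.0001
```

Request:
drive_tool:
  plan:
    - [[0.2,0,0,0,0,0,0],[0.2,0,0,0,0,0,0],[0.1,0,0,0,0,0,0],[0,0,0,0,0,0,0],[0,0,0,0,0,0,0]]

```text
clock: 4.42
tcp_pos: [0.5349, -0.0206, 0.0583]
orientation: [0.526, 0.473, 0.526, -0.473]
wrist_force: [-0.6, -0.3, -0.6]
finger_gap: 0.0002
```

Run:
```python
from h import *
goal(.07,.006,.052,1)
```

```text
t 4.4167 p [ 0.535 -0.021  0.058] tray [0.069 0.004] 0.05830161686675975 F [-0.553 -0.334 -0.551] gap 0.00019897709685612666
[[ 0.     0.994  0.105]
 [-0.     0.105 -0.994]
 [-1.     0.     0.   ]]
goal [ 0.535 -0.019  0.052] shift cm in tool axes [ 0.63   0.057 -0.162] in goal axes [ 0.63   0.058 -0.162] rotvec deg [-0.368  0.005 -0.001]
```

Request:
drive_tool:
  plan:
    - [[0.2,0,0,0,0,0,0],[0.2,0,0,0,0,0,0],[0.1,0,0,0,0,0,0],[0,0,0,0,0,0,0],[0,0,0,0,0,0,0]]

```text
clock: 4.83
tcp_pos: [0.5351, -0.0207, 0.0536]
orientation: [0.526, 0.473, 0.525, -0.473]
wrist_force: [-1.2, 0.5, 4.8]
finger_gap: -0.0
```

Request:
drive_tool:
  plan:
    - [[0.1,0,0,0,0,0,0],[0.1,0,0,0,0,0,0],[0,0,0,0,0,0,0],[0,0,0,0,0,0,0],[0,0,0,0,0,0,0]]

```text
clock: 5.25
tcp_pos: [0.5351, -0.0206, 0.0518]
orientation: [0.526, 0.473, 0.525, -0.473]
wrist_force: [-1.4, 0.4, 6.7]
finger_gap: 0.0003
```

Request:
drive_tool:
  plan:
    - [[0,0,0.4,0,0,0,0],[0,0,0.5,0,0,0,0],[0,0,0.5,0,0,0,0],[0,0,0.5,0,0,0,0],[0,0,0.5,0,0,0,0]]

```text
clock: 5.67
tcp_pos: [0.5378, -0.0444, 0.0518]
orientation: [0.526, 0.473, 0.525, -0.473]
wrist_force: [-1.1, 1.6, 7.1]
finger_gap: -0.0002
```

Request:
drive_tool:
  plan:
    - [[0,0,0.4,0,0,0,0],[0,0,0.4,0,0,0,0],[0,0,0.4,0,0,0,0],[0,0,0.4,0,0,0,0],[0,0,0.4,0,0,0,0]]

```text
clock: 6.08
tcp_pos: [0.5401, -0.0644, 0.0519]
orientation: [0.526, 0.473, 0.525, -0.473]
wrist_force: [-0.7, 1.0, 6.9]
finger_gap: -0.0001
```

Run:
```python
from h import *
goal(.07,-.1,.052,1)
s=env.read_camera("side")[:,:,::-1]
cv2.imwrite("pics/s3.png",cv2.resize(s[150:270,250:400],None,fx=5,fy=5,interpolation=cv2.INTER_CUBIC))
```

```text
t 6.0833 p [ 0.54  -0.064  0.052] tray [ 0.07 -0.04] 0.051931444709748906 F [-0.732  0.997  6.89 ] gap -7.381146517958881e-05
[[ 0.001  0.994  0.105]
 [ 0.     0.105 -0.994]
 [-1.     0.002 -0.   ]]
goal [ 0.547 -0.124  0.052] shift cm in tool axes [-0.007  0.067  6.028] in goal axes [-0.007  0.03   6.029] rotvec deg [-0.356 -0.003 -0.086]
```

View pics/s3.png

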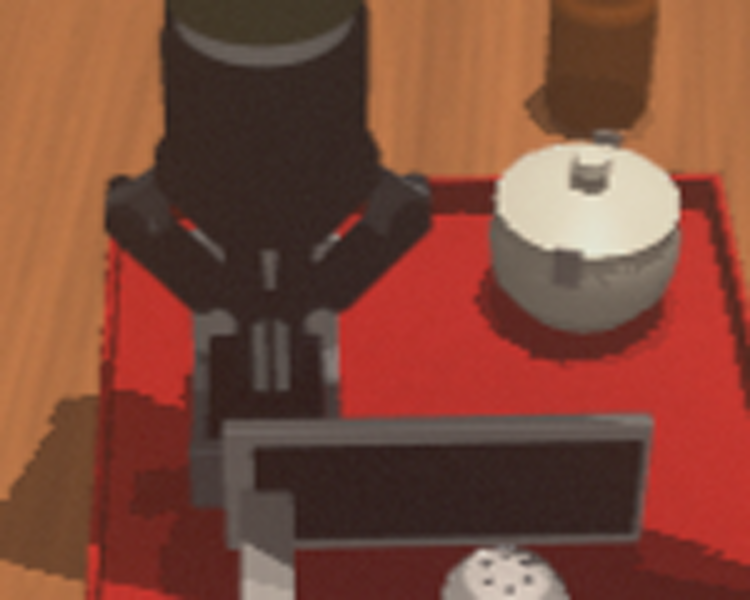

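The jaw plate has moved away from the shakers; its top edge in the crop went from y≈500 to y≈420. The finger is still on the pad. I'll keep going.

Request:
drive_tool:
  plan:
    - [[0,0,0.5,0,0,0,0],[0,0,0.5,0,0,0,0],[0,0,0.5,0,0,0,0],[0,0,0.5,0,0,0,0],[0,0,0.5,0,0,0,0]]

```text
clock: 6.55
tcp_pos: [0.5429, -0.0893, 0.052]
orientation: [0.526, 0.473, 0.525, -0.472]
wrist_force: [-0.8, 0.7, 6.5]
finger_gap: -0.0002
```

Request:
drive_tool:
  plan:
    - [[0,0,0.4,0,0,0,0],[0,0,0.4,0,0,0,0],[0,0,0.4,0,0,0,0],[0,0,0.4,0,0,0,0],[0,0,0.4,0,0,0,0]]

```text
clock: 6.97
tcp_pos: [0.5452, -0.1093, 0.0521]
orientation: [0.526, 0.474, 0.525, -0.472]
wrist_force: [-0.7, 1.6, 6.4]
finger_gap: -0.0001
```

Request:
drive_tool:
  plan:
    - [[0,0,0.3,0,0,0,0],[0,0,0.3,0,0,0,0],[0,0,0.2,0,0,0,0],[0,0,0.1,0,0,0,0],[0,0,0,0,0,0,0]]

```text
clock: 7.38
tcp_pos: [0.5463, -0.1185, 0.0521]
orientation: [0.526, 0.473, 0.525, -0.473]
wrist_force: [0.0, 0.2, 7.3]
finger_gap: 0.0001
```

Run:
```python
from h import *
goal(.07,-.1,.052,1)
s=env.read_camera("side")[:,:,::-1]
cv2.imwrite("pics/s4.png",cv2.resize(s[150:270,250:400],None,fx=5,fy=5,interpolation=cv2.INTER_CUBIC))
```

```text
t 7.3833 p [ 0.546 -0.119  0.052] tray [ 0.07  -0.094] 0.05212207908571549 F [0.019 0.2   7.281] gap 7.806680220096865e-05
[[ 0.002  0.994  0.105]
 [-0.001  0.105 -0.994]
 [-1.     0.002  0.001]]
goal [ 0.547 -0.124  0.052] shift cm in tool axes [0.013 0.022 0.58 ] in goal axes [0.012 0.018 0.581] rotvec deg [-0.379  0.051 -0.135]
```

View pics/s4.png

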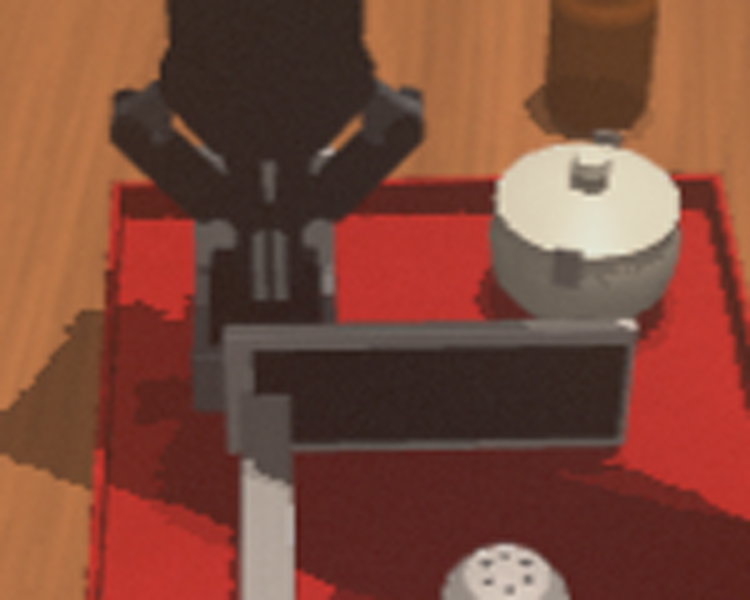

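Request:
drive_tool:
  plan:
    - [[0,0,0.2,0,0,0,0],[0,0,0.2,0,0,0,0],[0,0,0.2,0,0,0,0],[0,0,0,0,0,0,0],[0,0,0,0,0,0,0]]

```text
clock: 7.85
tcp_pos: [0.547, -0.1245, 0.0522]
orientation: [0.526, 0.473, 0.525, -0.473]
wrist_force: [0.2, 0.2, 5.8]
finger_gap: 0.0001
```

Run:
```python
from h import *
goal(.07,-.1,.052,1)
y=plane("side",(np.array([(225,340),(640,333)])+.5)/5-.5+[250,150],.074);print((y[:,:2]-O)@Rt)
y=plane("side",(np.array([(225,430),(665,508)])+.5)/5-.5+[250,150],.074);print((y[:,:2]-O)@Rt)
```

```text
t 7.85 p [ 0.547 -0.124  0.052] tray [ 0.07 -0.1 ] 0.05217333727323306 F [0.155 0.176 5.817] gap 0.0001273783492759836
[[ 0.003  0.994  0.105]
 [-0.001  0.105 -0.994]
 [-1.     0.002  0.001]]
goal [ 0.547 -0.124  0.052] shift cm in tool axes [ 0.017  0.015 -0.019] in goal axes [ 0.017  0.015 -0.019] rotvec deg [-0.375  0.062 -0.14 ]
[[ 0.088 -0.039]
 [-0.076 -0.04 ]]
[[ 0.088  0.012]
 [-0.075  0.057]]
```

Request:
drive_tool:
  plan:
    - [[0,0,0.2,0,0,0,0],[0,0,0.2,0,0,0,0],[0,0,0.2,0,0,0,0],[0,0,0.2,0,0,0,0],[0,0,0.2,0,0,0,0]]

```text
clock: 8.27
tcp_pos: [0.548, -0.1341, 0.0522]
orientation: [0.526, 0.474, 0.525, -0.472]
wrist_force: [0.3, 1.3, 5.6]
finger_gap: 0.0
```

Run:
```python
from h import *
goal(.07,-.1,.052,1)
s=env.read_camera("side")[:,:,::-1]
cv2.imwrite("pics/s5.png",cv2.resize(s[150:270,250:400],None,fx=5,fy=5,interpolation=cv2.INTER_CUBIC))
```

```text
t 8.2667 p [ 0.548 -0.134  0.052] tray [ 0.07 -0.11] 0.052161407379238175 F [0.265 1.291 5.611] gap 4.505368762035077e-05
[[ 0.003  0.994  0.105]
 [-0.     0.105 -0.994]
 [-1.     0.003  0.   ]]
goal [ 0.547 -0.124  0.052] shift cm in tool axes [ 0.016  0.01  -0.986] in goal axes [ 0.016  0.016 -0.986] rotvec deg [-0.351  0.027 -0.15 ]
```

View pics/s5.png

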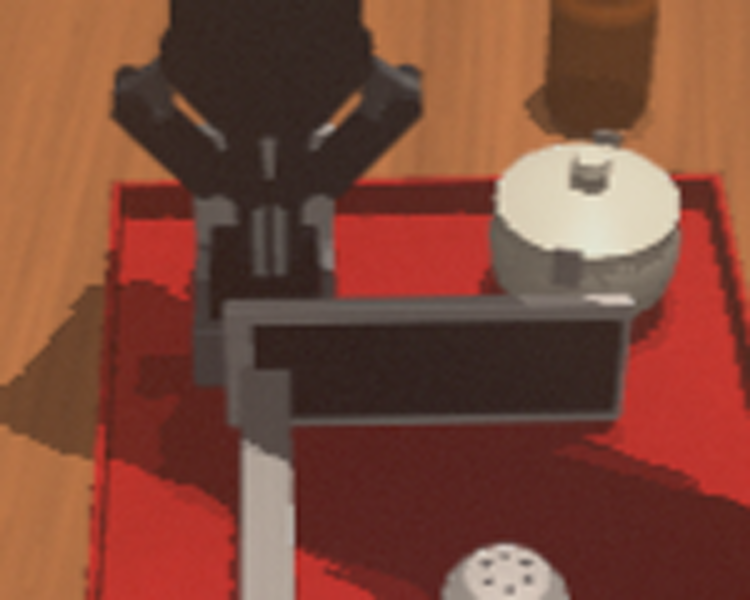

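Run:
```python
from h import *
for n,o,f,z,pts in [("plate0",(250,150),5,.074,[(225,514),(664,508)]),("plate3",(250,150),5,.074,[(225,432),(652,427)]),("plate4",(250,150),5,.074,[(225,340),(636,332)]),("plate5",(250,150),5,.074,[(225,316),(634,307)])]:
    y=plane("side",(np.array(pts)+.5)/f-.5+o,z);print(n,((y[:,:2]-O)@Rt).tolist())
print("rear saddle",(plane("top",tc([(362,190),(382,360)]),.056)[:,:2]-O)@Rt)
```

```text
plate0 [[0.0871536275435651, 0.05674774349611408], [-0.07446947830914823, 0.057346401377931636]]
plate3 [[0.08756769953139569, 0.01324727389947848], [-0.07502108408483216, 0.014160435306381409]]
plate4 [[0.08806828588206254, -0.03928355295785388], [-0.07495469182288403, -0.040431536067896325]]
plate5 [[0.08820568975127246, -0.053692261561301295], [-0.07582429814707131, -0.0555458864936733]]
rear saddle [[ 0.099 -0.054]
 [ 0.041 -0.052]]
```

The jaw has moved about 111 mm, carried along by friction, and still slides freely, so it isn't at the stop yet. I'll push on until the force rises.

Request:
drive_tool:
  plan:
    - [[0,0,0.2,0,0,0,0],[0,0,0.2,0,0,0,0],[0,0,0.2,0,0,0,0],[0,0,0.2,0,0,0,0],[0,0,0.2,0,0,0,0]]

```text
clock: 8.73
tcp_pos: [0.5486, -0.143, 0.0519]
orientation: [0.526, 0.474, 0.526, -0.472]
wrist_force: [0.3, 4.7, 6.7]
finger_gap: 0.0002
```

Request:
drive_tool:
  plan:
    - [[0,0,0.2,0,0,0,0],[0,0,0.2,0,0,0,0],[0,0,0.2,0,0,0,0],[0,0,0.2,0,0,0,0],[0,0,0.2,0,0,0,0]]

```text
clock: 9.15
tcp_pos: [0.5494, -0.1528, 0.0518]
orientation: [0.526, 0.474, 0.526, -0.472]
wrist_force: [-0.1, 3.8, 6.5]
finger_gap: -0.0001
```

Run:
```python
from h import *
goal(.07,-.1,.052,1)
s=env.read_camera("side")[:,:,::-1]
cv2.imwrite("pics/s6.png",cv2.resize(s[150:270,250:400],None,fx=5,fy=5,interpolation=cv2.INTER_CUBIC))
t=env.read_camera("top")[:,:,::-1]
cv2.imwrite("pics/t6.png",t)
```

```text
t 9.15 p [ 0.549 -0.153  0.052] tray [ 0.069 -0.129] 0.05178688549612983 F [-0.06   3.754  6.49 ] gap -0.00011853114236184408
[[ 0.001  0.994  0.106]
 [ 0.002  0.106 -0.994]
 [-1.     0.001 -0.002]]
goal [ 0.547 -0.124  0.052] shift cm in tool axes [-0.016  0.078 -2.861] in goal axes [-0.021  0.094 -2.861] rotvec deg [-0.319 -0.107 -0.084]
```

View pics/s6.png

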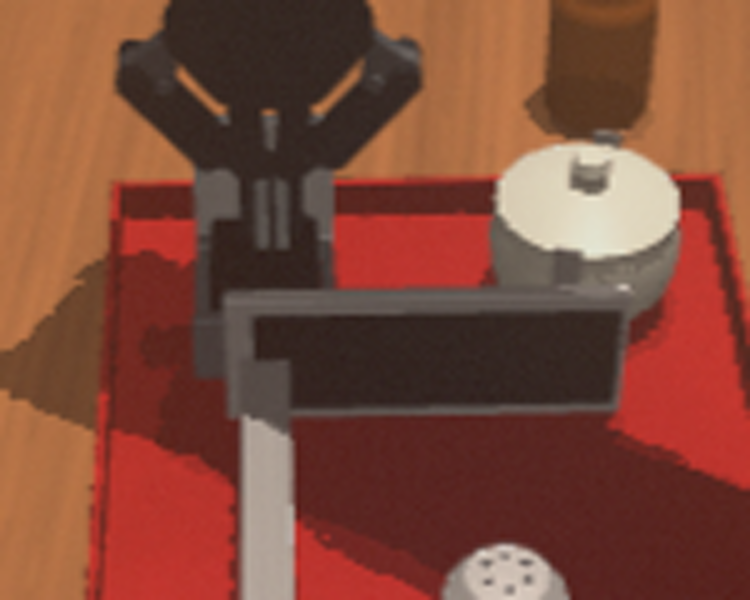

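View pics/t6.png

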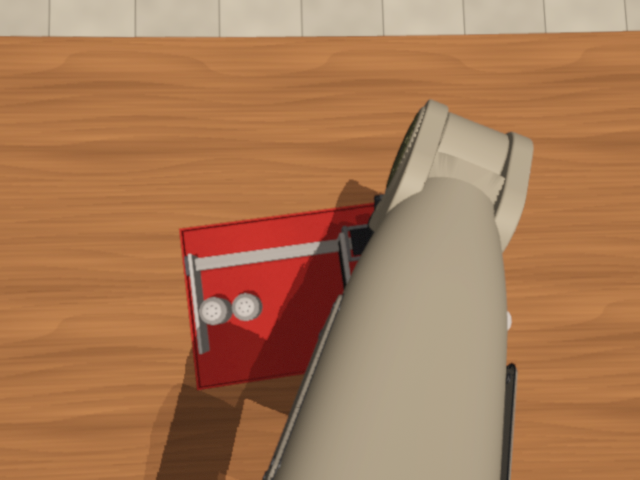

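The jaw has stopped, with the plate edge at about (225,308), and the finger is now slipping over the pad at 4 N. I'll push on to the wall to seat it.

Request:
drive_tool:
  plan:
    - [[0,0,0.2,0,0,0,0],[0,0,0.1,0,0,0,0],[0,0,0.1,0,0,0,0],[0,0,0,0,0,0,0],[0,0,0,0,0,0,0]]

```text
clock: 9.67
tcp_pos: [0.5496, -0.1555, 0.0518]
orientation: [0.525, 0.474, 0.527, -0.471]
wrist_force: [0.5, 9.0, 7.5]
finger_gap: 0.0004
```

Request:
drive_tool:
  plan:
    - [[0,0,0.1,0,0,0,0],[0,0,0.1,0,0,0,0],[0,0,0.1,0,0,0,0],[0,0,0,0,0,0,0],[0,0,0,0,0,0,0]]

```text
clock: 10.08
tcp_pos: [0.5495, -0.1555, 0.0518]
orientation: [0.525, 0.475, 0.529, -0.469]
wrist_force: [0.2, 18.6, 11.1]
finger_gap: -0.0001
```

The TCP didn't move under 18.6 N, so this is a hard stop. I'll take the horizontal load off and lift straight up.

Request:
drive_tool:
  plan:
    - [[0,0,-0.2,0,0,0,0],[0,0,-0.1,0,0,0,0],[-0.4,0,0,0,0,0,0],[-0.6,0,0,0,0,0,0],[-1,0,0,0,0,0,0]]

```text
clock: 10.5
tcp_pos: [0.5487, -0.1573, 0.0706]
orientation: [0.525, 0.473, 0.526, -0.473]
wrist_force: [-0.5, 0.4, -0.0]
finger_gap: 0.0001
```

Request:
drive_tool:
  plan:
    - [[-1,0,-0.4,0,0,0,0],[-2,0,0,0,0,0,0],[-3,0,0,0,0,0,0],[-3,0,0,0,0,0,0],[-3,0,0,0,0,0,0]]

```text
clock: 10.92
tcp_pos: [0.5485, -0.1539, 0.1931]
orientation: [0.526, 0.473, 0.525, -0.473]
wrist_force: [-0.1, -1.2, -0.1]
finger_gap: 0.0003
```

Request:
drive_tool:
  plan:
    - [[-2,-3,0,0,0,0,0],[0,-3,0,0,0,0,0],[0,-3,2,0,0,0,0],[0,-3,2,0,0,0,0],[0,-2,2,0,0,0,0]]

```text
clock: 11.33
tcp_pos: [0.4137, -0.2284, 0.2123]
orientation: [0.526, 0.473, 0.525, -0.473]
wrist_force: [0.7, 0.0, 0.4]
finger_gap: 0.0003
```

Request:
drive_tool:
  plan:
    - [[0,0,3,0,0,0,0],[0,0,3,0,0,0,0],[0,0,3,0,0,0,0],[0,0,3,0,0,0,0],[0,0,3,0,0,0,0]]

```text
clock: 11.75
tcp_pos: [0.4314, -0.3791, 0.2121]
orientation: [0.526, 0.473, 0.525, -0.473]
wrist_force: [1.2, -0.2, -0.0]
finger_gap: -0.0
```

Request:
drive_tool:
  plan:
    - [[0,0,3,0,0,0,0],[0,0,2,0,0,0,0],[0,0,0,0,0,0,0],[0,0,0,0,0,0,0],[0,0,0,0,0,0,0]]

```text
clock: 12.17
tcp_pos: [0.4366, -0.4266, 0.2114]
orientation: [0.525, 0.473, 0.526, -0.473]
wrist_force: [0.4, -0.3, -0.3]
finger_gap: -0.0
```

Run:
```python
from h import *
st()
t=env.read_camera("top")[:,:,::-1];s=env.read_camera("side")[:,:,::-1]
cv2.imwrite("pics/s7.png",cv2.resize(s[150:310,250:450],None,fx=3.5,fy=3.5,interpolation=cv2.INTER_CUBIC))
cv2.imwrite("pics/t7.png",cv2.resize(t[190:400,170:450],None,fx=2.8,fy=2.8,interpolation=cv2.INTER_CUBIC))
cv2.imwrite("pics/t7full.png",t)
```

```text
t 12.1667 p [ 0.437 -0.427  0.211] tray [-0.073 -0.388] 0.21141897077248867 F [ 0.39  -0.319 -0.251] gap -1.7990609287756623e-05
[[-0.     0.995  0.105]
 [ 0.001  0.105 -0.995]
 [-1.    -0.    -0.001]]
```

View pics/s7.png

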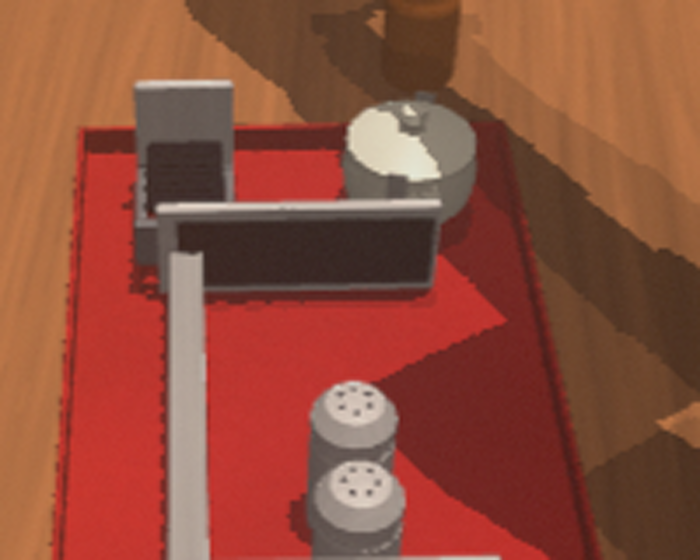

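View pics/t7.png

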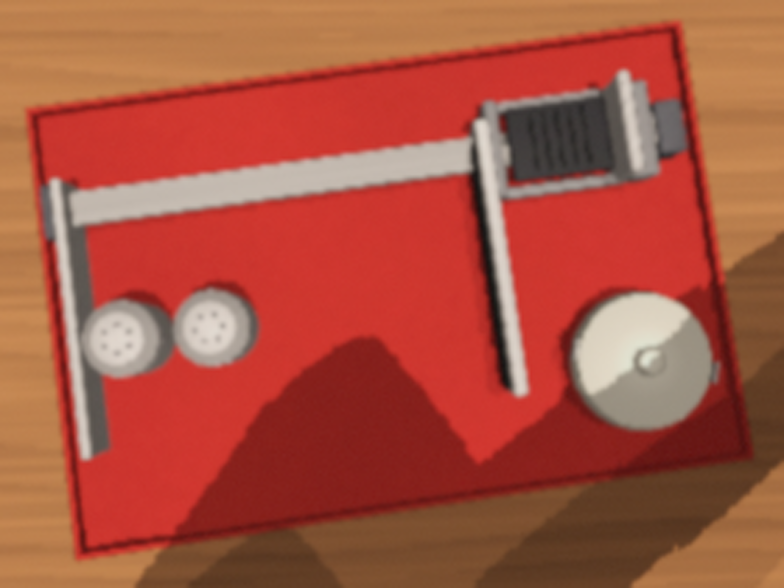

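Run:
```python
from h import *
s=env.read_camera("side")[:,:,::-1]; a=cv2.imread("pics/side0.png")
f=lambda im,x,y:cv2.resize(im[y:y+70,x:x+48],None,fx=8,fy=8,interpolation=cv2.INTER_CUBIC)
cv2.imwrite("pics/cmp.png",np.hstack([f(a,280,205),f(s,280,165)]))
# model: jaw displaced D; print expected crop pixels of pad +y top edge/-y edge for heights
def tw(x,y,z): return np.r_[O+Rt@[x,y],z]
for nm,pc,o in(("start",.006,(280,205)),("now",-.110,(280,165))):
  for z in(.060,.055,.051):
    print(nm,z,[((proj("side",tw(x,pc+dy,z))[0]-o+.5)*8).round().tolist() for x in(.093,.047) for dy in(.031,-.031)])
  print("wall top",[((proj("side",tw(x,pc-.033,.1))[0]-o+.5)*8).round().tolist() for x in(.1,.04)],"saddle top +y..",[((proj("side",tw(x,pc+.035,.056))[0]-o+.5)*8).round().tolist() for x in(.1,.04)])
```

```text
start 0.06 [[99.0, 365.0], [102.0, 186.0], [294.0, 362.0], [288.0, 183.0]]
start 0.055 [[99.0, 380.0], [103.0, 201.0], [294.0, 377.0], [288.0, 198.0]]
start 0.051 [[100.0, 392.0], [103.0, 213.0], [294.0, 389.0], [288.0, 210.0]]
wall top [[67.0, 59.0], [317.0, 55.0]] saddle top +y.. [[69.0, 390.0], [324.0, 385.0]]
now 0.06 [[105.0, 363.0], [108.0, 211.0], [284.0, 360.0], [279.0, 209.0]]
now 0.055 [[105.0, 378.0], [108.0, 226.0], [284.0, 375.0], [279.0, 224.0]]
now 0.051 [[106.0, 389.0], [109.0, 238.0], [284.0, 387.0], [279.0, 235.0]]
wall top [[76.0, 87.0], [305.0, 84.0]] saddle top +y.. [[78.0, 385.0], [312.0, 382.0]]
```

View pics/cmp.png

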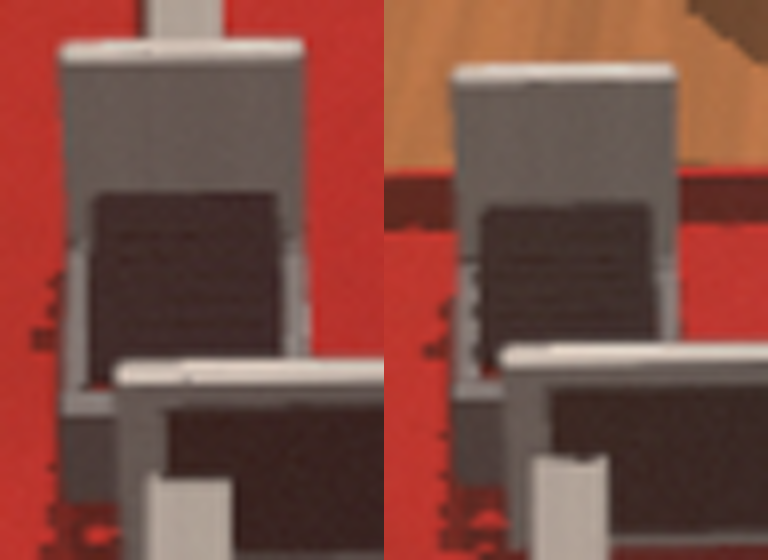

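The pad's back edge sits 123 px below the wall's top edge in the 8x crop. I'd expect about 124 px with the pad up and about 139 px with it 5 mm low, so it has risen. In the top view the rear saddle touches the end post, and the shakers and bowl are at the same pixels as at the start. I'll do a last check of the jar, then hand in.

Run:
```python
from h import *
a=cv2.imread("pics/side0.png");s=env.read_camera("side")[:,:,::-1]
r=cv2.matchTemplate(np.ascontiguousarray(s[115:195,340:400]),np.ascontiguousarray(a[130:175,356:386]),cv2.TM_CCOEFF_NORMED)
print("jar match",cv2.minMaxLoc(r)[1],np.array(cv2.minMaxLoc(r)[3])+[340,115],"expected 356,130")
print(env.get_state()["wrist_force"])
env.hand_in()
```

```text
jar match 0.6956905126571655 [357 124] expected 356,130
[-0.265  0.323  0.058]
the job is handed in; nothing more can be done
```

Run:
```python
import cv2,numpy as np
a=cv2.imread("pics/top0.png");b=cv2.imread("pics/t7full.png")
cv2.imwrite("pics/jar.png",np.hstack([cv2.resize(i[290:350,455:535],None,fx=4.5,fy=4.5) for i in(a,b)]))
```

```text
(no output)
```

View pics/jar.png

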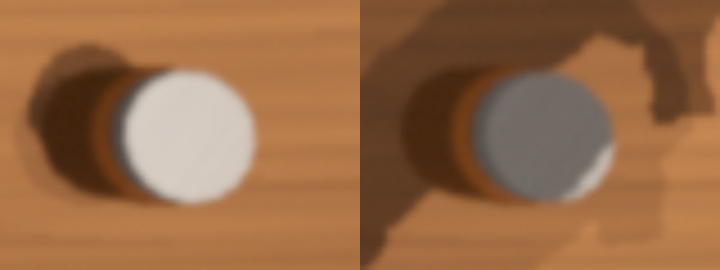

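The jaw is fully back against the end post, the release pad has sprung up again, and the job is handed in at about 12.5 s (limit 35 s). The hand-in gave no verdict.

**What I did:** I pressed the pad down about 8 mm with the shut fingertips (about 6.7 N) and slid the jaw back with the pad held down. At the end I pushed on the push wall, and the fingers did not move under 18.6 N. I then took the side load off, lifted straight up and moved the arm clear.

**Last checks:**
- **Jaw:** the top view shows the rear saddle against the end post.
- **Pad:** in the side view it is up to within about 1 mm.
- **Shakers, bowl and jar:** all stand at the same pixels as at the start in the top view. The jar I compared after handing in, using the last top picture.
- **Robot:** it was clear of everything, with the wrist force near zero.

**What disagreed:**
- **Jaw travel:** my first estimate, from the stated 65 mm between push wall and post, gave about 83 mm left to go. The jaw actually moved about 116 mm before the hard stop, so I relied on the force and the picture instead.
- **Jar match:** an automatic side-view check of the jar matched poorly (0.70, 6 px off). I put this down to the arm's shadow on it, since the top view shows it unmoved.

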